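# Find the airbrush parts case that rattles

## Task

One of the three closed parts cases has a part that has come loose inside it. Working from left to right (as the robot sees them), lift each case clear of the bench in turn and give it a brisk, wide shake to and fro, lengthways, standing each back in its place before taking the next; shake all three. Then take the one that rattled and present it: finish while still holding it, upright and still, about 15 cm above the middle of the black mat, with the other two standing in their places and the bottle, jar and cup left alone.

Things in the scene. Friction and masses are not known exactly. Their poses are not given: they have to be found in the camera images.
- case_left_mid (a point): centre (34 mm above the underside) of the left case, the one furthest to +y: a sealed, opaque hard grey plastic parts case with a dark seam and three low ribs on the lid, 120 mm long (its x axis) x 50 mm wide (its y axis) x 68 mm high (z up), latches and hinges at most 2.5 mm proud of the long sides. It stands on the bench, its x axis within 25 degrees of the robot's x
- case_middle_mid (a point): centre of the middle case; size, axes as the left. All look alike and weigh 0.43 to 0.50 kg with contents. Two hold a part packed tight. In one of the three a smooth 280 g steel part slides freely, 22 mm either way along the case's length. Swings of over 60 mm with sharp stops knock it to the leading end, where it rests: the moment on the tool about the case's y then differs by about 0.1 N m from end to end
- case_right_mid (a point): centre of the right case, the one furthest to -y; size, axes and looks as the left case
- mat_centre (a point): centre of the top face of the hand-over mat, a fixed flat black rubber mat 100 mm (x) x 160 mm (y) x 3 mm thick, lying on the bench beyond the cases
- bottle: small dropper bottle with a white pointed cap, 33 mm across, 82 mm high, standing on the bench to the far left; a bystander; origin at the centre of its underside
- jar: small lidded paint jar, 54 mm across, 55 mm high, standing on the bench to the far right; a bystander; origin at the centre of its underside
- colour_cup: steel colour cup, 40 mm across, 35 mm high, standing on the bench to the far left; a bystander; origin at the centre of its underside

How it is judged:
On the way, in this order (a step that is already met when the one before it is completed fails the run):
1. the left case is held clear of the bench and swung briskly (with a loose part: held clear, the part away from its front end) (height (world z) of case_left_mid above 0.054 m and contact force between the fingers and case_left above 0.5 N and ((distance between part_a and case_left_mid below 0.06 m and x of part_a in the frame of case_left below 0.012 m) or (not (distance between part_a and case_left_mid below 0.06 m) and (linear speed of case_left above 0.15 m/s or angular speed of case_left above 1 rad/s)))).
2. the left case stops or turns back, still clear of the bench (a loose part slides to its front end) (height (world z) of case_left_mid above 0.054 m and contact force between the fingers and case_left above 0.5 N and ((distance between part_a and case_left_mid below 0.06 m and x of part_a in the frame of case_left above 0.012 m) or (not (distance between part_a and case_left_mid below 0.06 m) and (linear speed of case_left below 0.08 m/s and angular speed of case_left below 0.7 rad/s)))).
3. the left case is swung briskly again (a loose part slides on to its rear end) (height (world z) of case_left_mid above 0.054 m and contact force between the fingers and case_left above 0.5 N and ((distance between part_a and case_left_mid below 0.06 m and x of part_a in the frame of case_left below -0.012 m) or (not (distance between part_a and case_left_mid below 0.06 m) and (linear speed of case_left above 0.15 m/s or angular speed of case_left above 1 rad/s)))).
4. the middle case is held clear of the bench and swung briskly (with a loose part: held clear, the part away from its front end) (height (world z) of case_middle_mid above 0.054 m and contact force between the fingers and case_middle above 0.5 N and ((distance between part_a and case_middle_mid below 0.06 m and x of part_a in the frame of case_middle below 0.012 m) or (not (distance between part_a and case_middle_mid below 0.06 m) and (linear speed of case_middle above 0.15 m/s or angular speed of case_middle above 1 rad/s)))).
5. the middle case stops or turns back, still clear of the bench (a loose part slides to its front end) (height (world z) of case_middle_mid above 0.054 m and contact force between the fingers and case_middle above 0.5 N and ((distance between part_a and case_middle_mid below 0.06 m and x of part_a in the frame of case_middle above 0.012 m) or (not (distance between part_a and case_middle_mid below 0.06 m) and (linear speed of case_middle below 0.08 m/s and angular speed of case_middle below 0.7 rad/s)))).
6. the middle case is swung briskly again (a loose part slides on to its rear end) (height (world z) of case_middle_mid above 0.054 m and contact force between the fingers and case_middle above 0.5 N and ((distance between part_a and case_middle_mid below 0.06 m and x of part_a in the frame of case_middle below -0.012 m) or (not (distance between part_a and case_middle_mid below 0.06 m) and (linear speed of case_middle above 0.15 m/s or angular speed of case_middle above 1 rad/s)))).
7. the right case is held clear of the bench and swung briskly (with a loose part: held clear, the part away from its front end) (height (world z) of case_right_mid above 0.054 m and contact force between the fingers and case_right above 0.5 N and ((distance between part_a and case_right_mid below 0.06 m and x of part_a in the frame of case_right below 0.012 m) or (not (distance between part_a and case_right_mid below 0.06 m) and (linear speed of case_right above 0.15 m/s or angular speed of case_right above 1 rad/s)))).
8. the right case stops or turns back, still clear of the bench (a loose part slides to its front end) (height (world z) of case_right_mid above 0.054 m and contact force between the fingers and case_right above 0.5 N and ((distance between part_a and case_right_mid below 0.06 m and x of part_a in the frame of case_right above 0.012 m) or (not (distance between part_a and case_right_mid below 0.06 m) and (linear speed of case_right below 0.08 m/s and angular speed of case_right below 0.7 rad/s)))).
9. the right case is swung briskly again (a loose part slides on to its rear end) (height (world z) of case_right_mid above 0.054 m and contact force between the fingers and case_right above 0.5 N and ((distance between part_a and case_right_mid below 0.06 m and x of part_a in the frame of case_right below -0.012 m) or (not (distance between part_a and case_right_mid below 0.06 m) and (linear speed of case_right above 0.15 m/s or angular speed of case_right above 1 rad/s)))).
At the end, for the whole second after the job is handed in: The rattling case is gripped, upright within 0.3 rad, under 0.04 m/s, its centre 90 to 320 mm above the bench and within 50 mm horizontally of the mat's centre; the other two stand upright on the bench, untouched, within 60 mm of where they started (((distance between part_a and case_left_mid below 0.06 m and height (world z) of case_left_mid between 0.09 and 0.32 m and horizontal distance between case_left_mid and mat_centre below 0.05 m and angle between case_left_mid's own z axis and vertical below 0.3 rad and linear speed of case_left below 0.04 m/s and contact force between the fingers and case_left above 1 N and height (world z) of each of case_middle_mid, case_right_mid below 0.04 m and angle between each of case_middle_mid, case_right_mid's own z axis and vertical below 0.1 rad and distance of each of case_middle_mid, case_right_mid from where it was at the start of the episode below 0.06 m and linear speed of each of case_middle, case_right below 0.03 m/s and contact force between the fingers and case_middle below 0.2 N and contact force between the fingers and case_right below 0.2 N) or (distance between part_a and case_middle_mid below 0.06 m and height (world z) of case_middle_mid between 0.09 and 0.32 m and horizontal distance between case_middle_mid and mat_centre below 0.05 m and angle between case_middle_mid's own z axis and vertical below 0.3 rad and linear speed of case_middle below 0.04 m/s and contact force between the fingers and case_middle above 1 N and height (world z) of each of case_left_mid, case_right_mid below 0.04 m and angle between each of case_left_mid, case_right_mid's own z axis and vertical below 0.1 rad and distance of each of case_left_mid, case_right_mid from where it was at the start of the episode below 0.06 m and linear speed of each of case_left, case_right below 0.03 m/s and contact force between the fingers and case_left below 0.2 N and contact force between the fingers and case_right below 0.2 N) or (distance between part_a and case_right_mid below 0.06 m and height (world z) of case_right_mid between 0.09 and 0.32 m and horizontal distance between case_right_mid and mat_centre below 0.05 m and angle between case_right_mid's own z axis and vertical below 0.3 rad and linear speed of case_right below 0.04 m/s and contact force between the fingers and case_right above 1 N and height (world z) of each of case_left_mid, case_middle_mid below 0.04 m and angle between each of case_left_mid, case_middle_mid's own z axis and vertical below 0.1 rad and distance of each of case_left_mid, case_middle_mid from where it was at the start of the episode below 0.06 m and linear speed of each of case_left, case_middle below 0.03 m/s and contact force between the fingers and case_left below 0.2 N and contact force between the fingers and case_middle below 0.2 N))); the arm keeps its last pose, push and grip.
It fails at once if the bottle is knocked over or pushed more than 30 mm (distance of bottle from where it was at the start of the episode above 0.03 m or angle between bottle's own z axis and vertical above 0.4 rad).
It fails at once if the jar is knocked over or pushed more than 30 mm (distance of jar from where it was at the start of the episode above 0.03 m or angle between jar's own z axis and vertical above 0.4 rad).
It fails at once if the colour_cup is knocked over or pushed more than 30 mm (distance of colour_cup from where it was at the start of the episode above 0.03 m or angle between colour_cup's own z axis and vertical above 0.4 rad).
It also fails if it takes over 72 s, if anything falls off the work surface, if the arm or the gripper's body presses on something with over 40 N, if the wrist force passes 120 N, or if a joint passes its speed limit or range.

## Robot

A 7-joint arm with a two-finger parallel gripper is mounted at the origin on the work surface. World frame = base frame: x ahead of the robot, y to its left, z up, the work surface at z = 0. Lengths are in m, angles in rad, forces in N, time in s.
With the tool pointing down it reaches from about 0.425 to 1.025 m from the base axis. Payload 9.4 kg.
Tool frame: the origin (TCP) lies at the very end of the fingers, on their centre line; the grasp point (between the pads) lies 19 mm behind it; z points along the fingers, y is the direction in which the jaws open and shut (so a half turn about z gives the same grasp; the last joint's range is limited). The gripper opens to 93 mm and grips with 3 to 60 N. Pads are 15 mm wide; open, the fingers measure 128 mm over their backs; the gripper's body (75 mm by 188 mm) begins 65 mm behind the grasp point.
Start: joints at [-1.353, 0.599, -0.003, 1.599, 0.002, 0.943, -0.08], TCP at [0.211, 0.694, 0.219] pointing down, gripper open.
Joint ranges: [-2.57, 2.57], [-0.35, 1.97], [-1.29, 1.29], [0.11, 2.56], [-1.05, 4.19], [0.11, 1.86], [-2.63, 2.63]. Speed limits (rad/s): [2.22, 2.22, 3.01, 3.01, 3.14, 3.14, 3.14].

## Interface

Orientations are given as a rotation vector (axis times angle).
In Python, from plant import bot gives the robot as it stands.
- The arm moves only by the tool apply_moves, never from a script. Its argument "rows" is one flat list of numbers, 5 for each row, row after row: the shift along the tool's x, y, z in m, then the turn about the tool's z in degrees, then the finger opening in m, from 0 to 0.093. A call has 1 to 10 rows; each row shifts and turns the pose as measured when the row begins, along the tool's axes as they then stand; what a row does not reach is not made up. A row lasts 1/12 s, in which the tool goes at most 41.7 mm and 7.16 degrees, less where a joint would pass 70% of its speed; a pose out of reach is approached as far as the arm can. A call with a gripper value outside its range is refused whole. The fingers move at their own pace and stop on an object; the grip force is fixed at half the most. Time passes only in rows, so rows that do not move let the fingers close. It gives the time, the measured TCP pose, the force and the opening at its end, in the units of the state.
- bot.get_state(): the state, without advancing time (a new reading comes with each control period).
- bot.read_camera(name): name is "scene" or "top" or "wrist"; returns a dict with "img" (420x560x3 uint8, red, green, blue), "camera_matrix" (3x3 intrinsics, pixels), "rvec" (rotation vector, rad) and "tvec" (3), from world to camera coordinates, as OpenCV has them. Camera axes: x right, y down, z forward; pixel columns grow to the right and rows downward; lengths in m; the calibration is good to about 2 mm. A picture is of the moment at which its call begins. There is no depth.
- bot.finish_job(): hands the job in, once; it reports no verdict.
The state is a dict: "time_s": time; "qpos": joint angles; "qvel": joint speeds; "tau": joint torques, N m; "eef_pos": TCP position; "tcp_rot": TCP orientation; "force": force on the tool from outside, world axes, zero at the start; "wrist_torque": the same for the moment, N m; "opening": finger opening in m.
Only numpy, scipy, OpenCV 4.12 (cv2) and the standard library are available. Lean on these libraries where they do the work, as an engineer would, in place of code of your own. Each camera call takes 0.05 s, during which the arm holds its last target.

## Working session

There is one attempt and no reset: what is moved stays moved. The work goes in short steps, Python scripts to look and compute and a tool call to move; the robot and the scene stay as the last step left them, time stands still between calls to the robot, and variables do not carry over. Pictures are saved under pics/ and viewed, and the job is handed in when it is done.

Besides the shell and the picture viewer there is one more tool, called after "Emit:" as a command line: name --argument value ..., lists and objects as JSON in quotes. apply_moves: Moves the arm, as the interface text tells. Its arguments: {"type":"object","properties":{"rows":{"type":"array"}},"required":["rows"]}

```bash
mkdir -p pics; ls
python3 - <<'E'
from plant import bot
import cv2
s=bot.get_state();print(s)
for n in("scene","top","wrist"):
    r=bot.read_camera(n);cv2.imwrite(f"pics/{n}0.png",r["img"][:,:,::-1]);print(n,r["camera_matrix"],r["rvec"],r["tvec"])
E
```

```text
pics
{'time_s': 0.0, 'qpos': array([-1.35271447,  0.60011738, -0.00254616,  1.60011715,  0.0017818 ,
        0.94289913, -0.07980692]), 'qvel': array([-9.12590495e-05, -4.10791605e-04,  8.69594097e-04, -1.64790413e-03,
        2.30648787e-04,  1.12190447e-03,  1.75865161e-04]), 'tau': array([-5.53905520e-04, -7.65052342e+01,  1.49764918e+00, -2.52365649e+01,
       -5.23727259e-02,  1.67528173e-02,  1.54983054e-04]), 'eef_pos': array([0.21050505, 0.69326133, 0.21777007]), 'tcp_rot': array([-4.61285257e-01, -3.10743897e+00,  2.41171184e-03]), 'force': array([ 0.03998518, -0.10332214, -0.11304836]), 'wrist_torque': array([-0.00875428,  0.05996604,  0.011514  ]), 'opening': 0.09312468527723408}
scene [[545.89788169   0.         278.7820764 ]
 [  0.         545.89788169 213.85863609]
 [  0.           0.           1.        ]] [ 0.8177171   2.66288797 -0.9289573 ] [ 0.48345351 -0.22734237  1.3717538 ]
top [[502.21646828   0.         275.68548591]
 [  0.         502.21646828 209.54657924]
 [  0.           0.           1.        ]] [ 2.12402627 -2.13073621  0.22086635] [-0.00721714  0.61438013  0.96045764]
wrist [[333.1272528    0.         275.7987063 ]
 [  0.         333.1272528  203.78143058]
 [  0.           0.           1.        ]] [-2.31921645 -1.71764492 -0.26120058] [-0.72470788 -0.03359042  0.39260699]
```

View pics/top0.png

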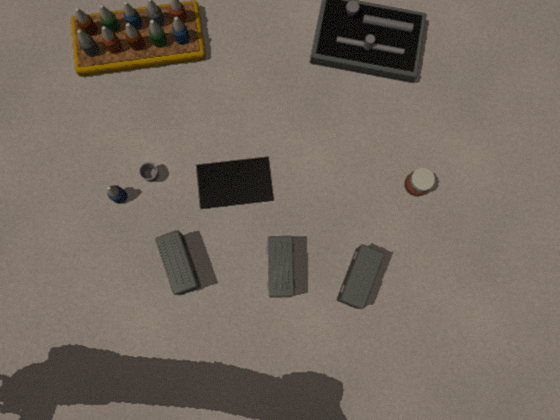

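View pics/scene0.png

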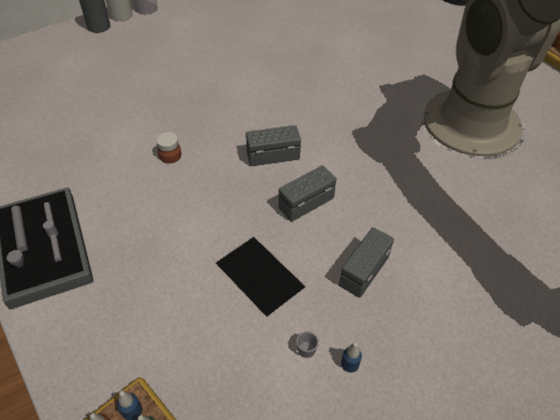

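The top view shows the cases at about (178,262), (281,266) and (361,276), and the mat at (235,182). The cup is at (149,172), the bottle at (117,194) and the jar at (420,181). Next I'll enlarge the case area.

Run:
```python
import cv2
im=cv2.imread("pics/top0.png")
c=im[220:320,140:400];cv2.imwrite("pics/crop0.png",cv2.resize(c,None,fx=3,fy=3,interpolation=cv2.INTER_CUBIC))
for p in[(178,262),(200,262),(281,266),(300,266),(361,276),(383,260),(220,300)]:print(p,im[p[1],p[0]],cv2.cvtColor(im,cv2.COLOR_BGR2HSV)[p[1],p[0]])
```

```text
(178, 262) [75 83 83] [30 25 83]
(200, 262) [59 64 74] [10 52 74]
(281, 266) [79 84 87] [19 23 87]
(300, 266) [59 65 70] [16 40 70]
(361, 276) [70 78 78] [30 26 78]
(383, 260) [62 66 77] [ 8 50 77]
(220, 300) [110 123 134] [ 16  46 134]
```

View pics/crop0.png

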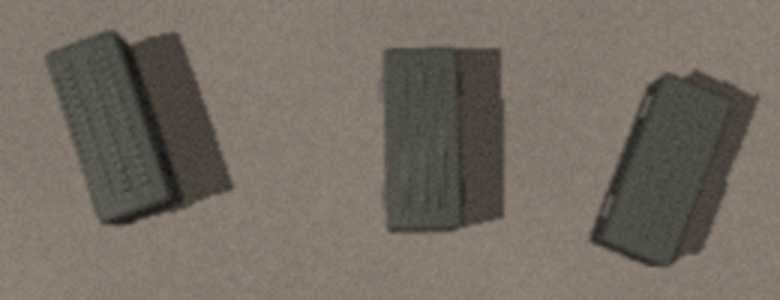

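View pics/wrist0.png

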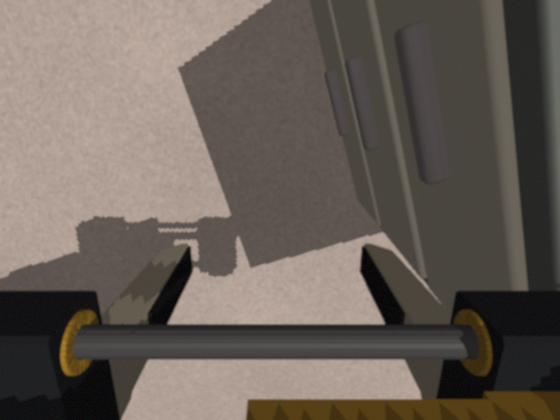

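```bash
cat > h.py <<'E'
import numpy as np,cv2
from scipy.spatial.transform import Rotation as R
def ray(r,uv,z):
    M,_=cv2.Rodrigues(np.array(r["rvec"]));c=-M.T@np.array(r["tvec"])
    p=cv2.undistortPoints(np.array([[uv]],float),np.array(r["camera_matrix"]),None)[0,0]
    d=M.T@np.array([p[0],p[1],1]);return c+d*(z-c[2])/d[2]
def cases(r,z=.068,show=None):
    im=r["img"].astype(float);b=cv2.GaussianBlur(im,(5,5),0)
    rg=b[...,0]-b[...,1];v=b[...,1]
    m=((rg<4.5)&(v<105)&(v>52)).astype(np.uint8)*255
    m=cv2.morphologyEx(m,cv2.MORPH_OPEN,np.ones((5,5)))
    if show:cv2.imwrite(show,m)
    out=[]
    for c in cv2.findContours(m,cv2.RETR_EXTERNAL,cv2.CHAIN_APPROX_NONE)[0]:
        if not 900<cv2.contourArea(c)<3500:continue
        u=c[:,0].mean(0)
        if not(130<u[0]<420 and 140<u[1]<330):continue
        w=np.array([ray(r,p,z)[:2] for p in c[:,0]],np.float32)
        out.append((cv2.minAreaRect(c),cv2.minAreaRect(w)))
    return out
E
python3 - <<'E'
from h import *
from plant import bot
r=bot.read_camera("top")
M,_=cv2.Rodrigues(r["rvec"]);print("cam",-M.T@r["tvec"])
for a in cases(r,.068,"pics/m0.png"):print(a)
im=cv2.cvtColor(r["img"],cv2.COLOR_RGB2GRAY)
m=((im<35)*255).astype(np.uint8)
for c in cv2.findContours(m,0,1)[0]:
    if cv2.contourArea(c)>1500:
        w=np.array([ray(r,p,.003)[:2] for p in c[:,0]],np.float32);print("mat",cv2.minAreaRect(c),cv2.minAreaRect(w))
for n,p in(("bottle",(117,196)),("cup",(149,173)),("jar",(415,184))):print(n,ray(r,p,.01))
E
```

```text
cam [0.4199016  0.00644161 1.06001654]
(((360.97943115234375, 276.0548095703125), (29.494367599487305, 62.14884567260742), 20.556045532226562), ((0.47973665595054626, -0.17644467949867249), (0.05735381692647934, 0.12343142926692963), 67.09793090820312))
(((281.0477294921875, 266.1011962890625), (60.14356231689453, 25.357088088989258), 88.69805145263672), ((0.49982979893684387, -0.01893194019794464), (0.11809948086738586, 0.049941785633563995), 0.9897729754447937))
(((175.90000915527344, 262.20001220703125), (60.399505615234375, 24.98199462890625), 71.56504821777344), ((0.5082100629806519, 0.18768048286437988), (0.11902309954166412, 0.048908017575740814), 20.33281707763672))
mat ((234.26620483398438, 182.26280212402344), (43.23126220703125, 72.20789337158203), 83.2901611328125) ((0.6859413385391235, 0.07917839288711548), (0.09630586951971054, 0.15544791519641876), 6.778139114379883)
mat ((369.43438720703125, 34.20380783081055), (98.76158905029297, 56.75007247924805), 10.713123321533203) ((1.0379408597946167, -0.22788366675376892), (0.22560372948646545, 0.14400003850460052), 78.5000991821289)
bottle [0.65390269 0.32817231 0.01      ]
cup [0.70451473 0.26242326 0.01      ]
jar [ 0.67962117 -0.31119256  0.01      ]
```

View pics/m0.png

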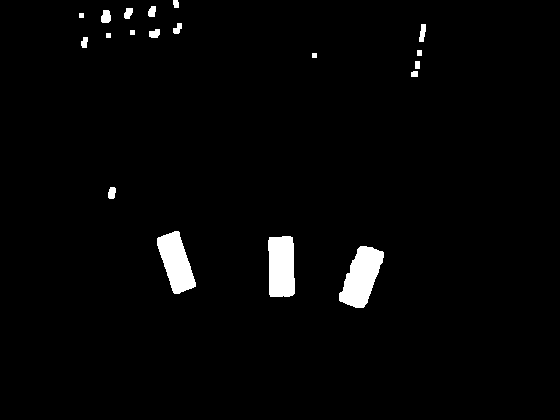

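Emit:
apply_moves --rows '[-0.028,-0.026,0,0,0.093,-0.028,-0.026,0,0,0.093,-0.028,-0.026,0,0,0.093,-0.028,-0.026,0,0,0.093,-0.028,-0.026,0,0,0.093,-0.028,-0.026,0,0,0.093,-0.028,-0.026,0,0,0.093,-0.028,-0.026,0,0,0.093,-0.028,-0.026,0,0,0.093,-0.028,-0.026,0,0,0.093]'

```text
time_s: 1.03
eef_pos: [0.403, 0.3585, 0.214]
tcp_rot: [-0.435, -3.107, -0.001]
force: [-0.2, 0.2, 0.8]
opening: 0.093
```

```bash
cat >> h.py <<'E'
def todo(s,xy,yaw,z):
    """yaw: wanted world angle (deg) of case x axis; tool y line perpendicular. returns shift if turned first / not turned, turn"""
    T=R.from_rotvec(s["tcp_rot"]).as_matrix();p=np.array(s["eef_pos"])
    ya=np.degrees(np.arctan2(T[1,1],T[0,1]));d=(yaw+90-ya+90)%180-90
    dw=np.array([xy[0],xy[1],z])-p
    T2=R.from_rotvec([0,0,np.radians(d)]).as_matrix()@T
    print("t",round(s["time_s"],2),"p",p.round(4),"tooly",round(ya,1),"q",np.round(s["qpos"],2),"op",round(s["opening"],4),"tilt",np.degrees(np.arccos(-T[2,2])).round(2))
    print("turn tool z",round(-d,1),"shift now",(T.T@dw).round(4),"shift after turn",(T2.T@dw).round(4),"F",np.round(s["force"],2),"M",np.round(s["wrist_torque"],3))
E
cat > g.py <<'E'
import sys;from h import *
from plant import bot
a=list(map(float,sys.argv[1:]));todo(bot.get_state(),a[:2],a[2],a[3])
E
python3 g.py .508 .188 20.3 .017
```

```text
t 1.03 p [0.403  0.3585 0.214 ] tooly 74.0 q [-0.82  0.38 -0.01  2.03 -0.    0.73  0.46] op 0.093 tilt 0.27
turn tool z -36.3 shift now [-0.1488 -0.1351  0.1963] shift after turn [-0.0403 -0.1964  0.1968] F [-0.24  0.23  0.81] M [ 0.011 -0.072  0.007]
```

Emit:
apply_moves --rows '[-0.024,-0.025,0,-6,0.093,-0.021,-0.027,0,-6,0.093,-0.018,-0.029,0,-6,0.093,-0.015,-0.031,0,-6,0.093,-0.012,-0.032,0,-6,0.093,-0.008,-0.034,0,-6,0.093,0,0,0,0,0.093]'

```text
time_s: 1.62
eef_pos: [0.5078, 0.1583, 0.2137]
tcp_rot: [0.581, -3.085, 0.002]
force: [-0.7, -0.3, 0.6]
opening: 0.093
```

```bash
python3 g.py .508 .188 20.3 .017
python3 - <<'E'
from h import *
from plant import bot
r=bot.read_camera("wrist");cv2.imwrite("pics/w1.png",r["img"][:,:,::-1])
E
```

```text
t 1.62 p [0.5078 0.1583 0.2137] tooly 111.3 q [-0.3   0.38 -0.15  2.04  0.09  0.73  1.44] op 0.093 tilt 0.15
turn tool z 1.0 shift now [-0.0115  0.0277  0.1967] shift after turn [-0.011   0.0279  0.1967] F [-0.69 -0.28  0.63] M [-0.004  0.026  0.007]
```

View pics/w1.png

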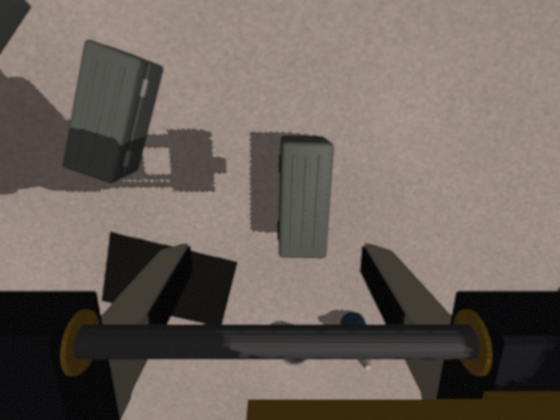

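The wrist view shows the left case's lid at about (307,197), squarely aligned with the fingers. Next I'll cross-check its position and descend.

Run:
```python
from h import *
from plant import bot
r=bot.read_camera("wrist")
c=[(284,145),(331,145),(327,256),(280,256)]
P=np.array([ray(r,p,.068) for p in c]);print(P.round(3),P.mean(0))
```

```text
[[0.462 0.154 0.068]
 [0.447 0.194 0.068]
 [0.552 0.237 0.068]
 [0.57  0.191 0.068]] [0.50777331 0.19393423 0.068     ]
```

Emit:
apply_moves --rows '[-0.004,0.009,0.03,0.5,0.093,-0.004,0.01,0.035,0.5,0.093,-0.003,0.009,0.035,0,0.093,0,0,0,0,0.093]'

```text
time_s: 2.05
eef_pos: [0.5062, 0.201, 0.1136]
tcp_rot: [-0.54, 3.09, 0.009]
force: [0.2, 0.4, -0.2]
opening: 0.0928
```

```bash
python3 g.py .508 .188 20.3 .017
```

```text
t 2.05 p [0.5062 0.201  0.1136] tooly 109.8 q [-0.39  0.53 -0.12  2.11  0.12  0.5   1.31] op 0.0928 tilt 0.44
turn tool z -0.5 shift now [ 0.0033 -0.0133  0.0966] shift after turn [ 0.0034 -0.0132  0.0966] F [ 0.15  0.37 -0.21] M [0.033 0.072 0.015]
```

Emit:
apply_moves --rows '[0.003,-0.011,0.0,0,0.093,0,0,0,0,0.093]'

```text
time_s: 2.22
eef_pos: [0.5051, 0.1915, 0.1136]
tcp_rot: [-0.548, 3.092, 0.008]
force: [-0.5, -0.2, 0.6]
opening: 0.0927
```

```bash
python3 g.py .508 .190 20.3 .017
```

```text
t 2.22 p [0.5051 0.1915 0.1136] tooly 110.1 q [-0.38  0.53 -0.13  2.11  0.12  0.5   1.33] op 0.0927 tilt 0.31
turn tool z -0.2 shift now [-0.002  -0.0029  0.0966] shift after turn [-0.002  -0.0029  0.0966] F [-0.49 -0.2   0.55] M [-0.023  0.086 -0.028]
```

Emit:
apply_moves --rows '[-0.001,-0.001,0.03,0,0.093,-0.001,-0.001,0.03,0,0.093,0,0,0.025,0,0.093,0,0,0.01,0,0.093,0,0,0,0,0.093]'

```text
time_s: 2.63
eef_pos: [0.5141, 0.1916, 0.0267]
tcp_rot: [-0.54, 3.078, 0.013]
force: [-0.3, -1.4, 1.6]
opening: 0.0928
```

```bash
python3 g.py .508 .190 20.3 .017
```

```text
t 2.63 p [0.5141 0.1916 0.0267] tooly 109.9 q [-0.4   0.68 -0.08  2.15  0.16  0.3   1.3 ] op 0.0928 tilt 1.08
turn tool z -0.4 shift now [0.0064 0.0005 0.0096] shift after turn [0.0064 0.0006 0.0096] F [-0.34 -1.38  1.64] M [-0.046 -0.005 -0.04 ]
```

Emit:
apply_moves --rows '[0.005,0,0.008,0,0.093,0,0,0.002,0,0.093,0,0,0,0,0.04,0,0,0,0,0.04,0,0,0,0,0.03,0,0,0,0,0.03,0,0,0,0,0.03,0,0,0,0,0.03]'

```text
time_s: 3.3
eef_pos: [0.5148, 0.1908, 0.0264]
tcp_rot: [-0.533, 3.067, 0.016]
force: [0.2, -0.0, -0.5]
opening: 0.0575
```

```bash
python3 g.py .508 .190 20.3 .017
```

```text
t 3.3 p [0.5148 0.1908 0.0264] tooly 109.7 q [-0.41  0.68 -0.07  2.16  0.16  0.28  1.3 ] op 0.0575 tilt 1.74
turn tool z -0.6 shift now [0.007  0.0015 0.0092] shift after turn [0.0069 0.0016 0.0092] F [ 0.19 -0.01 -0.5 ] M [-0.     0.023 -0.025]
```

Emit:
apply_moves --rows '[0.006,0.001,0.009,0,0.093,0.006,0.001,0.009,0,0.093,0.006,0.001,0.009,0,0.093,0,0,0,0,0.093]'

```text
time_s: 3.63
eef_pos: [0.5001, 0.1905, 0.0008]
tcp_rot: [-0.533, 3.059, 0.022]
force: [-1.0, 3.5, 5.7]
opening: 0.0796
```

```bash
python3 g.py .508 .190 20.3 .017
```

```text
t 3.63 p [0.5001 0.1905 0.0008] tooly 109.8 q [-0.43  0.71 -0.05  2.21  0.17  0.18  1.28] op 0.0796 tilt 2.24
turn tool z -0.5 shift now [-0.0078 -0.0031 -0.016 ] shift after turn [-0.0078 -0.0031 -0.016 ] F [-1.04  3.54  5.7 ] M [ 0.56   0.275 -0.015]
```

Emit:
apply_moves --rows '[-0.006,0,-0.013,0,0.093,-0.003,0,-0.004,0,0.08,0,0,0,0,0.04]'

```text
time_s: 3.88
eef_pos: [0.5076, 0.1943, 0.0184]
tcp_rot: [-0.536, 3.059, 0.023]
force: [0.9, -0.6, -0.3]
opening: 0.0816
```

```bash
python3 g.py .508 .190 20.3 .017; python3 -c "
from h import *
from plant import bot
print(R.from_rotvec(bot.get_state()['tcp_rot']).as_matrix().round(3))"
```

```text
t 3.88 p [0.5076 0.1943 0.0184] tooly 109.9 q [-0.42  0.69 -0.07  2.18  0.17  0.24  1.28] op 0.0816 tilt 2.2
turn tool z -0.4 shift now [ 0.0012 -0.0042  0.0013] shift after turn [ 0.0012 -0.0042  0.0013] F [ 0.93 -0.58 -0.26] M [0.03  0.054 0.034]
[[-0.94  -0.34   0.033]
 [-0.34   0.94   0.02 ]
 [-0.038  0.008 -0.999]]
```

Now close the fingers.

Emit:
apply_moves --rows '[0,0,0,0,0.03,0,0,0,0,0.03,0,0,0,0,0.03,0,0,0,0,0.03,0,0,0,0,0.03,0,0,0,0,0.03,0,0,0,0,0.03,0,0,0,0,0.03,0,0,0,0,0.03]'

```text
time_s: 4.63
eef_pos: [0.5078, 0.1923, 0.0177]
tcp_rot: [-0.533, 3.06, 0.02]
force: [-0.0, 0.6, 3.5]
opening: 0.0497
```

```bash
python3 g.py .508 .190 20.3 .14
```

```text
t 4.63 p [0.5078 0.1923 0.0177] tooly 109.8 q [-0.42  0.69 -0.06  2.18  0.17  0.24  1.28] op 0.0497 tilt 2.15
turn tool z -0.5 shift now [-0.004  -0.0014 -0.1223] shift after turn [-0.004  -0.0014 -0.1223] F [-0.02  0.64  3.51] M [-0.25  -0.051  0.035]
```

Emit:
apply_moves --rows '[0,0,-0.015,0,0.03,0,0,-0.025,0,0.03,0,0,-0.025,0,0.03,0,0,-0.025,0,0.03,0,0,-0.02,0,0.03,0,0,0,0,0.03,0,0,0,0,0.03,0,0,0,0,0.03]'

```text
time_s: 5.3
eef_pos: [0.4985, 0.189, 0.1255]
tcp_rot: [-0.538, 3.074, 0.016]
force: [0.2, -0.6, -5.4]
opening: 0.0498
```

```bash
python3 g.py .508 .190 20.3 .14
```

```text
t 5.3 p [0.4985 0.189  0.1255] tooly 109.9 q [-0.37  0.5  -0.13  2.13  0.12  0.49  1.32] op 0.0498 tilt 1.34
turn tool z -0.4 shift now [-0.0096 -0.0022 -0.0143] shift after turn [-0.0096 -0.0023 -0.0143] F [ 0.17 -0.62 -5.41] M [-0.037  0.018 -0.006]
```

Emit:
apply_moves --rows '[-0.04,0,0,0,0.03,-0.04,0,0,0,0.03,-0.04,0,0,0,0.03,0,0,0,0,0.03,0,0,0,0,0.03,0,0,0,0,0.03,0,0,0,0,0.03,0,0,0,0,0.03]'

```text
time_s: 5.97
eef_pos: [0.6051, 0.2272, 0.1118]
tcp_rot: [0.544, -3.091, -0.005]
force: [-0.8, 0.9, -4.4]
opening: 0.05
```

```bash
cat >> g.py <<'E'
s=bot.get_state();T=R.from_rotvec(s["tcp_rot"]).as_matrix();print("M about tool y",(T.T@s["wrist_torque"]).round(3)[1], "F tool",(T.T@s["force"]).round(2))
E
python3 g.py .508 .190 20.3 .14
```

```text
t 5.97 p [0.6051 0.2272 0.1118] tooly 110.0 q [-0.36  0.63 -0.13  1.87  0.12  0.65  1.36] op 0.05 tilt 0.28
turn tool z -0.3 shift now [ 0.104  -0.0017 -0.0279] shift after turn [ 0.104  -0.0011 -0.0279] F [-0.78  0.85 -4.43] M [ 0.024 -0.007 -0.01 ]
M about tool y -0.015 F tool [0.43 1.05 4.43]
```

Emit:
apply_moves --rows '[0.04,0,0,0,0.03,0.04,0,0,0,0.03,0.04,0,0,0,0.03,0,0,0,0,0.03,0,0,0,0,0.03,0,0,0,0,0.03,0,0,0,0,0.03,0,0,0,0,0.03]'

```text
time_s: 6.63
eef_pos: [0.4821, 0.182, 0.1114]
tcp_rot: [0.545, -3.087, -0.003]
force: [0.4, 0.6, -5.2]
opening: 0.05
```

```bash
python3 g.py .508 .190 20.3 .14
```

```text
t 6.63 p [0.4821 0.182  0.1114] tooly 110.0 q [-0.38  0.52 -0.13  2.16  0.13  0.48  1.32] op 0.05 tilt 0.41
turn tool z -0.3 shift now [-0.0269 -0.0013 -0.0288] shift after turn [-0.0269 -0.0014 -0.0288] F [ 0.37  0.56 -5.21] M [ 0.053 -0.016  0.003]
M about tool y -0.033 F tool [-0.57  0.38  5.21]
```

```bash
cat > m.py <<'E'
from h import *
from plant import bot
o=[]
for i in range(6):
    bot.read_camera("top");s=bot.get_state();T=R.from_rotvec(s["tcp_rot"]).as_matrix();o.append([(T.T@s["wrist_torque"])[1],s["force"][2]])
o=np.array(o);print("My",o[:,0].round(3),o.mean(0).round(3),s["time_s"],np.round(s["eef_pos"],4))
E
python3 m.py
```

```text
My [-0.066  0.007 -0.005  0.029 -0.024 -0.019] [-0.013 -4.485] 6.9333 [0.4818 0.1819 0.111 ]
```

Emit:
apply_moves --rows '[-0.04,0,0,0,0.03,-0.04,0,0,0,0.03,-0.04,0,0,0,0.03,0,0,0,0,0.03,0,0,0,0,0.03,0,0,0,0,0.03]'

```text
time_s: 7.43
eef_pos: [0.5964, 0.223, 0.1075]
tcp_rot: [0.544, -3.081, -0.0]
force: [-1.0, -0.0, -3.7]
opening: 0.0501
```

```bash
python3 m.py
```

```text
My [ 0.032  0.042 -0.031 -0.032 -0.055 -0.07 ] [-0.019 -4.599] 7.7333 [0.5952 0.2225 0.1081]
```

Emit:
apply_moves --rows '[0.04,0,0,0,0.03,0.04,0,0,0,0.03,0.03,0,0,0,0.03,0,0,0,0,0.03,0,0,0,0,0.03,0,0,0,0,0.03]'

```text
time_s: 8.23
eef_pos: [0.4865, 0.1827, 0.1108]
tcp_rot: [0.545, -3.082, -0.0]
force: [-0.1, -0.9, -5.1]
opening: 0.0497
```

```bash
python3 m.py;python3 g.py .508 .191 20.3 .0180
```

```text
My [-0.025 -0.059 -0.039  0.008 -0.009 -0.027] [-0.025 -4.244] 8.5333 [0.4877 0.1833 0.1102]
t 8.53 p [0.4877 0.1833 0.1102] tooly 110.1 q [-0.37  0.52 -0.13  2.15  0.13  0.49  1.32] op 0.0498 tilt 0.62
turn tool z -0.2 shift now [-0.0226  0.0001  0.092 ] shift after turn [-0.0226 -0.      0.092 ] F [-0.42 -0.24 -3.8 ] M [0.103 0.008 0.05 ]
M about tool y -0.027 F tool [ 0.44 -0.09  3.8 ]
```

The left case showed no change in moment (-0.013, -0.019, -0.025 N m), so nothing is loose in it. I'll set it back.

Emit:
apply_moves --rows '[-0.007,0,0.015,0,0.03,-0.007,0,0.025,0,0.03,-0.006,0,0.025,0,0.03,-0.002,0,0.015,0,0.03,0,0,0.006,0,0.03,0,0,0,0,0.03]'

```text
time_s: 9.03
eef_pos: [0.5127, 0.1929, 0.021]
tcp_rot: [0.545, -3.089, -0.004]
force: [0.4, -0.5, -4.6]
opening: 0.0499
```

```bash
python3 g.py .508 .191 20.3 .0180
```

```text
t 9.03 p [0.5127 0.1929 0.021 ] tooly 110.0 q [-0.4   0.69 -0.09  2.14  0.16  0.32  1.3 ] op 0.0499 tilt 0.32
turn tool z -0.3 shift now [ 0.005  -0.0002  0.003 ] shift after turn [ 0.005  -0.0001  0.003 ] F [ 0.36 -0.46 -4.57] M [0.004 0.022 0.007]
M about tool y 0.019 F tool [-0.2  -0.57  4.57]
```

Emit:
apply_moves --rows '[0.003,0,0.004,0,0.03,0.001,0,0.003,0,0.03,0,0,0.0,0,0.03]'

```text
time_s: 9.28
eef_pos: [0.511, 0.1923, 0.0179]
tcp_rot: [-0.546, 3.093, 0.005]
force: [0.5, -0.0, -4.7]
opening: 0.05
```

```bash
python3 g.py .508 .191 20.3 .0180
```

```text
t 9.28 p [0.511  0.1923 0.0179] tooly 110.0 q [-0.41  0.69 -0.08  2.15  0.17  0.3   1.29] op 0.05 tilt 0.19
turn tool z -0.3 shift now [ 0.0033 -0.0002 -0.0001] shift after turn [ 0.0033 -0.0002 -0.0001] F [ 0.48 -0.01 -4.69] M [-0.009  0.081 -0.036]
M about tool y 0.079 F tool [-0.44 -0.18  4.69]
```

Emit:
apply_moves --rows '[0,0,0.004,0,0.03,0,0,0.002,0,0.03,0,0,0,0,0.03]'

```text
time_s: 9.53
eef_pos: [0.512, 0.1927, 0.0168]
tcp_rot: [-0.545, 3.087, 0.007]
force: [0.1, -0.1, -4.6]
opening: 0.0499
```

```bash
python3 g.py .508 .191 20.3 .0180
```

```text
t 9.53 p [0.512  0.1927 0.0168] tooly 110.0 q [-0.41  0.7  -0.08  2.15  0.17  0.29  1.29] op 0.0499 tilt 0.45
turn tool z -0.3 shift now [ 0.0043 -0.0002 -0.0013] shift after turn [ 0.0043 -0.0002 -0.0013] F [ 0.05 -0.06 -4.58] M [0.062 0.075 0.044]
M about tool y 0.049 F tool [ 0.01 -0.09  4.58]
```

Emit:
apply_moves --rows '[0,0,0.004,0,0.03,0,0,0.004,0,0.03,0,0,0,0,0.03]'

```text
time_s: 9.78
eef_pos: [0.5138, 0.1934, 0.0141]
tcp_rot: [-0.544, 3.08, 0.008]
force: [0.6, 0.2, -4.4]
opening: 0.0499
```

```bash
python3 g.py .508 .191 20.3 .0180
```

```text
t 9.78 p [0.5138 0.1934 0.0141] tooly 110.0 q [-0.41  0.7  -0.07  2.15  0.17  0.28  1.29] op 0.0499 tilt 0.85
turn tool z -0.3 shift now [ 0.0062 -0.0003 -0.004 ] shift after turn [ 0.0062 -0.0002 -0.004 ] F [ 0.62  0.18 -4.36] M [0.071 0.057 0.007]
M about tool y 0.029 F tool [-0.58 -0.06  4.37]
```

Run:
```python
from h import *
from plant import bot
r=bot.read_camera("scene");cv2.imwrite("pics/s2.png",cv2.resize(r["img"][150:330,230:460,::-1],None,fx=3,fy=3))
```

```text
(no output)
```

View pics/s2.png

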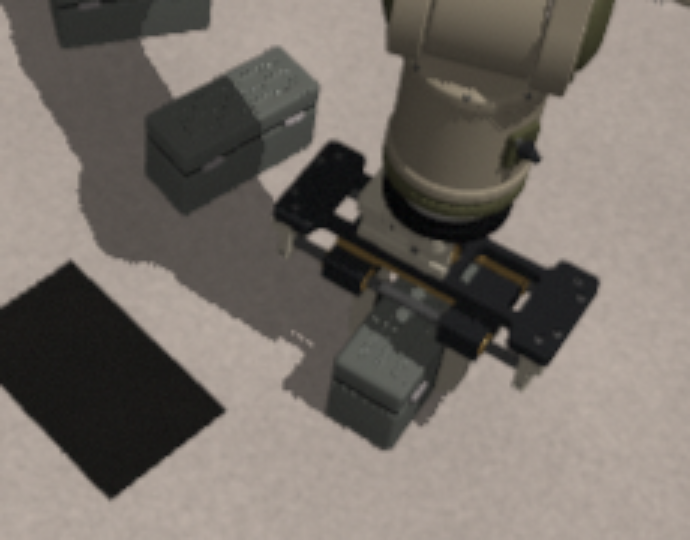

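The left case hangs level just above the bench. I'll keep lowering until it touches.

Emit:
apply_moves --rows '[0.004,0,0.005,0,0.03,0.002,0,0.004,0,0.03,0,0,0.003,0,0.03,0,0,0,0,0.03]'

```text
time_s: 10.17
eef_pos: [0.5144, 0.1937, 0.0094]
tcp_rot: [-0.541, 3.063, 0.014]
force: [-0.5, -1.0, -5.8]
opening: 0.0499
```

```bash
python3 g.py .508 .191 20.3 .0180
```

```text
t 10.17 p [0.5144 0.1937 0.0094] tooly 110.0 q [-0.42  0.71 -0.06  2.17  0.17  0.24  1.28] op 0.0499 tilt 1.83
turn tool z -0.3 shift now [ 0.0066 -0.0003 -0.0088] shift after turn [ 0.0066 -0.0003 -0.0088] F [-0.52 -1.03 -5.81] M [0.058 0.079 0.006]
M about tool y 0.055 F tool [ 1.02 -0.81  5.78]
```

Run:
```python
from h import *
from plant import bot
r=bot.read_camera("scene");print(ray(r,(359.3,299.7),0),ray(r,(359.3,299.7),.01))
cv2.imwrite("pics/s3.png",cv2.resize(r["img"][240:310,310:410,::-1],None,fx=6,fy=6,interpolation=2))
a=cv2.imread("pics/scene0.png")[220:310,310:410];cv2.imwrite("pics/s3b.png",cv2.resize(a,None,fx=6,fy=6,interpolation=2))
c=np.array([.508,.190]);t=np.radians(20.3);x=np.array([np.cos(t),np.sin(t)]);y=np.array([-x[1],x[0]])
print(c+.06*x-.025*y,c+.06*x+.025*y)
```

```text
[0.55634275 0.23249299 0.        ] [0.56104193 0.23620564 0.01      ]
[0.57294673 0.18736892] [0.55559994 0.23426336]
```

View pics/s3.png

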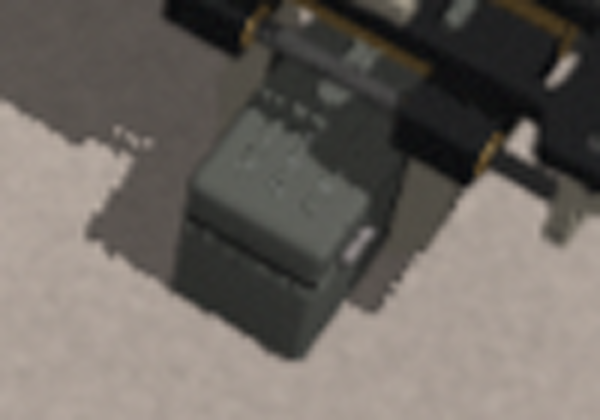

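View pics/s3b.png

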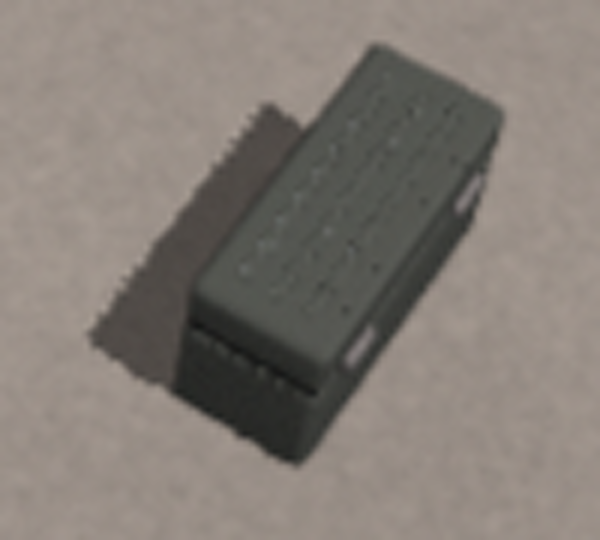

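Emit:
apply_moves --rows '[0,0,0,0,0.06,0,0,0,0,0.075,0,0,0,0,0.093,0,0,0,0,0.093,0,0,0,0,0.093,0,0,0,0,0.093]'

```text
time_s: 10.72
eef_pos: [0.5147, 0.194, 0.0079]
tcp_rot: [-0.54, 3.064, 0.015]
force: [0.1, -0.1, 0.7]
opening: 0.0855
```

```bash
python3 g.py .508 .191 20.3 .0180;  python3 - <<'E'
from h import *
from plant import bot
r=bot.read_camera("scene");cv2.imwrite("pics/s4.png",cv2.resize(r["img"][240:310,310:410,::-1],None,fx=6,fy=6,interpolation=2))
E
```

```text
t 10.72 p [0.5147 0.194  0.0079] tooly 110.0 q [-0.42  0.71 -0.06  2.17  0.17  0.24  1.28] op 0.0855 tilt 1.84
turn tool z -0.3 shift now [ 0.007  -0.0005 -0.0103] shift after turn [ 0.007  -0.0004 -0.0103] F [ 0.13 -0.13  0.67] M [0.025 0.036 0.022]
M about tool y 0.026 F tool [-0.1  -0.16 -0.67]
```

View pics/s4.png

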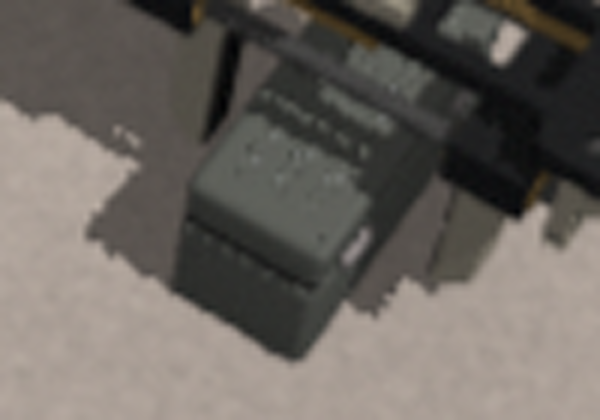

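The left case is standing on the bench, about 6 mm forward of where it started. Now I'll rise.

Emit:
apply_moves --rows '[0,0,-0.02,0,0.093,0,0,-0.03,0,0.093,0,0,-0.035,0,0.093,0,0,-0.035,0,0.093,0,0,-0.01,0,0.093]'

```text
time_s: 11.18
eef_pos: [0.5086, 0.1915, 0.1383]
tcp_rot: [-0.544, 3.073, 0.011]
force: [0.5, -0.3, 0.2]
opening: 0.093
```

```bash
python3 g.py .500 -.020 1 .018
```

```text
t 11.18 p [0.5086 0.1915 0.1383] tooly 110.1 q [-0.37  0.49 -0.14  2.1   0.13  0.54  1.33] op 0.093 tilt 1.27
turn tool z 19.1 shift now [ 0.0833 -0.1961  0.1178] shift after turn [ 0.0149 -0.2117  0.1193] F [ 0.53 -0.3   0.17] M [ 0.051 -0.058  0.022]
M about tool y -0.072 F tool [-0.4  -0.46 -0.17]
```

Emit:
apply_moves --rows '[0.013,-0.033,0,3.2,0.093,0.011,-0.034,0,3.2,0.093,0.009,-0.034,0,3.2,0.093,0.007,-0.034,0,3.2,0.093,0.005,-0.034,0,3.2,0.093,0.003,-0.034,0,3.2,0.093,0,0,0,0,0.093,0,0,0,0,0.093]'

```text
time_s: 11.85
eef_pos: [0.5067, -0.0236, 0.1406]
tcp_rot: [-0.004, 3.11, 0.025]
force: [-0.1, 0.2, 0.1]
opening: 0.093
```

```bash
python3 g.py .500 -.020 1 .018
python3 - <<'E'
from h import *
from plant import bot
r=bot.read_camera("wrist");cv2.imwrite("pics/w5.png",r["img"][:,:,::-1])
E
```

```text
t 11.85 p [ 0.5067 -0.0236  0.1406] tooly 90.2 q [ 0.01  0.45 -0.08  2.19  0.05  0.48  1.46] op 0.093 tilt 2.02
turn tool z -0.8 shift now [0.0106 0.0017 0.1224] shift after turn [0.0105 0.0018 0.1224] F [-0.14  0.23  0.11] M [0.113 0.026 0.009]
M about tool y 0.026 F tool [ 0.14  0.24 -0.11]
```

View pics/w5.png

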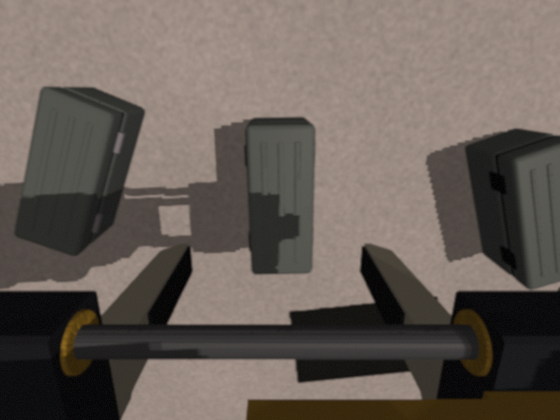

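The middle case's lid spans columns 247 to 315, centred between the fingers. Descending.

Emit:
apply_moves --rows '[0.003,0,0.025,0,0.093,0.003,0,0.03,0,0.093,0.003,0,0.03,0,0.093,0.003,0,0.02,0,0.093,0.002,0,0.01,0,0.093,0,0,0,0,0.093]'

```text
time_s: 12.4
eef_pos: [0.5, -0.0147, 0.0226]
tcp_rot: [-0.022, 3.102, 0.029]
force: [-0.6, 0.6, -0.7]
opening: 0.0927
```

```bash
python3 g.py .500 -.020 1 .018
```

```text
t 12.4 p [ 0.5    -0.0147  0.0226] tooly 90.8 q [-0.04  0.66 -0.05  2.28  0.08  0.16  1.43] op 0.0927 tilt 2.5
turn tool z -0.2 shift now [ 0.0002 -0.0054  0.0045] shift after turn [ 0.0002 -0.0054  0.0045] F [-0.55  0.58 -0.74] M [ 0.     0.034 -0.017]
M about tool y 0.034 F tool [0.57 0.57 0.73]
```

Emit:
apply_moves --rows '[0,-0.004,0.003,0,0.093,0,-0.001,0,0,0.06,0,0,0,0,0.03,0,0,0,0,0.03,0,0,0,0,0.03,0,0,0,0,0.03,0,0,0,0,0.03,0,0,0,0,0.03,0,0,0,0,0.03,0,0,0,0,0.03]'

```text
time_s: 13.23
eef_pos: [0.5027, -0.0174, 0.0228]
tcp_rot: [-0.029, 3.097, 0.031]
force: [0.0, 0.3, -3.4]
opening: 0.0499
```

```bash
python3 g.py .500 -.020 1 .018
```

```text
t 13.23 p [ 0.5027 -0.0174  0.0228] tooly 91.1 q [-0.03  0.66 -0.05  2.28  0.09  0.16  1.44] op 0.0499 tilt 2.79
turn tool z 0.1 shift now [ 0.0029 -0.0027  0.0047] shift after turn [ 0.0029 -0.0027  0.0047] F [ 0.04  0.3  -3.38] M [-0.004  0.042 -0.011]
M about tool y 0.041 F tool [0.11 0.23 3.38]
```

Emit:
apply_moves --rows '[0,0,-0.015,0,0.03,0,0,-0.025,0,0.03,0,0,-0.025,0,0.03,0,0,-0.025,0,0.03,0,0,-0.02,0,0.03,0,0,0,0,0.03,0,0,0,0,0.03,0,0,0,0,0.03]'

```text
time_s: 13.9
eef_pos: [0.4941, -0.0197, 0.1333]
tcp_rot: [-0.03, 3.106, 0.031]
force: [0.4, -0.3, -5.0]
opening: 0.0501
```

Emit:
apply_moves --rows '[-0.04,0,0,0,0.03,-0.04,0,0,0,0.03,-0.04,0,0,0,0.03,0,0,0,0,0.03,0,0,0,0,0.03,0,0,0,0,0.03]'

```text
time_s: 14.4
eef_pos: [0.6111, -0.0173, 0.1253]
tcp_rot: [-0.032, 3.125, 0.03]
force: [-0.4, -0.0, -3.7]
opening: 0.0497
```

```bash
python3 m.py
```

```text
My [0.107 0.082 0.094 0.081 0.107 0.101] [ 0.095 -4.253] 14.7 [ 0.6105 -0.0176  0.1273]
```

Emit:
apply_moves --rows '[0.04,0,0,0,0.03,0.04,0,0,0,0.03,0.04,0,0,0,0.03,0,0,0,0,0.03,0,0,0,0,0.03,0,0,0,0,0.03]'

```text
time_s: 15.2
eef_pos: [0.4838, -0.0204, 0.1262]
tcp_rot: [-0.031, 3.12, 0.029]
force: [0.7, -0.8, -4.9]
opening: 0.0499
```

```bash
python3 m.py; python3 g.py .5 -.02 1 .023
```

```text
My [-0.021 -0.023 -0.063 -0.006 -0.052  0.007] [-0.026 -4.203] 15.5 [ 0.4859 -0.0201  0.1258]
t 15.5 p [ 0.4859 -0.0201  0.1258] tooly 91.2 q [ 0.01  0.46 -0.1   2.24  0.06  0.43  1.46] op 0.0496 tilt 1.69
turn tool z 0.2 shift now [-0.0118 -0.0021  0.1031] shift after turn [-0.0118 -0.002   0.1031] F [-0.12 -0.3  -4.25] M [-0.03   0.006  0.014]
M about tool y 0.007 F tool [ 0.22 -0.38  4.24]
```

Emit:
apply_moves --rows '[-0.04,0,0,0,0.03,-0.04,0,0,0,0.03,-0.04,0,0,0,0.03,0,0,0,0,0.03,0,0,0,0,0.03,0,0,0,0,0.03]'

```text
time_s: 16.0
eef_pos: [0.6097, -0.0177, 0.1258]
tcp_rot: [-0.031, 3.123, 0.029]
force: [0.2, -0.4, -4.3]
opening: 0.0495
```

```bash
python3 m.py
```

```text
My [-0.014  0.107  0.148  0.105  0.149  0.115] [ 0.102 -4.561] 16.3 [ 0.6081 -0.018   0.1264]
```

Emit:
apply_moves --rows '[0.04,0,0,0,0.03,0.04,0,0,0,0.03,0.03,0,0,0,0.03,0,0,0,0,0.03,0,0,0,0,0.03,0,0,0,0,0.03]'

```text
time_s: 16.8
eef_pos: [0.4926, -0.0205, 0.1253]
tcp_rot: [-0.031, 3.121, 0.029]
force: [-0.6, -0.3, -3.7]
opening: 0.0499
```

```bash
python3 m.py; python3 g.py .5 -.018 1 .023
```

```text
My [-0.009 -0.045  0.011  0.002 -0.008  0.004] [-0.008 -4.529] 17.1 [ 0.4939 -0.0203  0.1249]
t 17.1 p [ 0.4939 -0.0203  0.1249] tooly 91.2 q [ 0.01  0.47 -0.1   2.22  0.06  0.44  1.46] op 0.0502 tilt 1.58
turn tool z 0.2 shift now [-0.004   0.0003  0.102 ] shift after turn [-0.004   0.0003  0.102 ] F [-0.34  0.32 -4.4 ] M [-0.039  0.003  0.036]
M about tool y 0.004 F tool [0.42 0.25 4.39]
```

The middle case rattles: the moment was +0.10 N m at the front end and -0.02 at the rear, twice. I'll set it back.

Emit:
apply_moves --rows '[0,0,0.02,0,0.03,0,0,0.025,0,0.03,0.002,0,0.025,0,0.03,0.002,0,0.015,0,0.03,0.002,0,0.01,0,0.03,0,0,0.005,0,0.03,0,0,0,0,0.03]'

```text
time_s: 17.68
eef_pos: [0.4968, -0.0177, 0.0219]
tcp_rot: [-0.032, 3.112, 0.03]
force: [-3.0, -0.5, 16.1]
opening: 0.0497
```

```bash
python3 g.py .5 -.018 1 .02
```

```text
t 17.68 p [ 0.4968 -0.0177  0.0219] tooly 91.2 q [-0.03  0.66 -0.05  2.28  0.09  0.17  1.43] op 0.0497 tilt 2.0
turn tool z 0.2 shift now [-0.0031 -0.0004  0.002 ] shift after turn [-0.0031 -0.0004  0.002 ] F [-3.03 -0.53 16.05] M [-0.504  0.507  0.081]
M about tool y 0.519 F tool [  2.56  -0.17 -16.14]
```

On the bench and pressing 16 N. Release.

Emit:
apply_moves --rows '[0,0,0,0,0.06,0,0,0,0,0.075,0,0,0,0,0.093,0,0,0,0,0.093,0,0,0,0,0.093,0,0,0,0,0.093]'

```text
time_s: 18.18
eef_pos: [0.5007, -0.0174, 0.0233]
tcp_rot: [-0.032, 3.107, 0.03]
force: [0.3, -0.1, -0.2]
opening: 0.0853
```

Emit:
apply_moves --rows '[0,0,-0.02,0,0.093,0,0,-0.03,0,0.093,0,0,-0.035,0,0.093,0,0,-0.035,0,0.093,0,0,-0.01,0,0.093]'

```text
time_s: 18.6
eef_pos: [0.4947, -0.0198, 0.1552]
tcp_rot: [-0.033, 3.114, 0.03]
force: [-0.0, -0.2, -0.6]
opening: 0.0928
```

```bash
python3 g.py .478 -.180 -22.9 .02
```

```text
t 18.6 p [ 0.4947 -0.0198  0.1552] tooly 91.2 q [ 0.02  0.41 -0.11  2.19  0.06  0.51  1.46] op 0.0928 tilt 1.91
turn tool z 24.1 shift now [ 0.0237 -0.1623  0.1316] shift after turn [-0.0433 -0.1566  0.1335] F [-0.01 -0.22 -0.65] M [0.017 0.003 0.014]
M about tool y 0.003 F tool [ 0.03 -0.23  0.64]
```

Emit:
apply_moves --rows '[0.003,-0.026,0,4,0.093,0.001,-0.026,0,4,0.093,-0.001,-0.026,0,4,0.093,-0.003,-0.026,0,4,0.093,-0.005,-0.026,0,4,0.093,-0.006,-0.026,0,4,0.093,0,0,0,0,0.093,0,0,0,0,0.093]'

```text
time_s: 19.27
eef_pos: [0.4835, -0.1828, 0.159]
tcp_rot: [0.639, 3.038, 0.042]
force: [0.1, -0.0, 0.4]
opening: 0.093
```

```bash
python3 g.py .478 -.18 -22.9 .018
python3 - <<'E'
from h import *
from plant import bot
r=bot.read_camera("wrist");cv2.imwrite("pics/w6.png",r["img"][:,:,::-1])
E
```

```text
t 19.27 p [ 0.4835 -0.1828  0.159 ] tooly 66.3 q [ 0.28  0.43 -0.01  2.15 -0.05  0.53  1.47] op 0.093 tilt 2.61
turn tool z -0.8 shift now [ 0.0104 -0.0044  0.1407] shift after turn [ 0.0104 -0.0043  0.1407] F [ 0.1  -0.04  0.37] M [-0.041  0.022  0.073]
M about tool y 0.006 F tool [-0.12  0.02 -0.37]
```

View pics/w6.png

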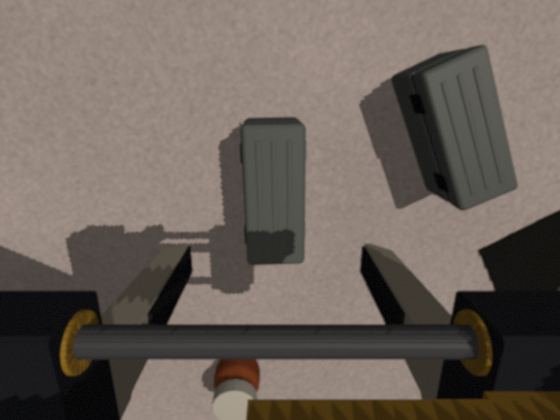

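The right case's lid spans columns 246 to 304, centred between the fingers at 276. The jar is at (237,375), well ahead.

Run:
```python
from h import *
from plant import bot
r=bot.read_camera("wrist")
P=np.array([ray(r,p,.068) for p in [(246,126),(302,126),(304,262),(248,263)]]);print(P.round(3),P.mean(0))
```

```text
[[ 0.418 -0.175  0.068]
 [ 0.435 -0.137  0.068]
 [ 0.543 -0.179  0.068]
 [ 0.523 -0.223  0.068]] [ 0.47986373 -0.17823978  0.068     ]
```

Emit:
apply_moves --rows '[0.002,0,0.025,0,0.093,0.002,0,0.03,0,0.093,0.002,0,0.03,0,0.093,0.002,0,0.015,0,0.093,0,0,0,0,0.093]'

```text
time_s: 19.78
eef_pos: [0.4846, -0.1705, 0.0579]
tcp_rot: [0.615, 3.035, 0.046]
force: [-0.2, 0.3, 0.3]
opening: 0.0929
```

```bash
python3 g.py .478 -.18 -22.9 .018
```

```text
t 19.78 p [ 0.4846 -0.1705  0.0579] tooly 67.1 q [ 0.27  0.6  -0.03  2.24 -0.05  0.27  1.47] op 0.0929 tilt 3.05
turn tool z 0.0 shift now [ 0.0038 -0.0128  0.0393] shift after turn [ 0.0038 -0.0128  0.0393] F [-0.17  0.27  0.3 ] M [-0.065  0.065  0.01 ]
M about tool y 0.035 F tool [ 0.25  0.19 -0.3 ]
```

Emit:
apply_moves --rows '[0.003,-0.01,0,0,0.093,0.001,-0.003,0.018,0,0.093,0.001,-0.002,0.014,0,0.093,0.001,0,0.006,0,0.093,0,0,0,0,0.093]'

```text
time_s: 20.2
eef_pos: [0.4759, -0.1799, 0.0215]
tcp_rot: [0.602, 3.035, 0.048]
force: [0.2, 0.5, -0.1]
opening: 0.0932
```

```bash
python3 g.py .479 -.179 -22.9 .018
```

```text
t 20.2 p [ 0.4759 -0.1799  0.0215] tooly 67.6 q [ 0.3   0.66 -0.04  2.26 -0.04  0.17  1.49] op 0.0932 tilt 3.21
turn tool z 0.5 shift now [-0.0023  0.0019  0.0037] shift after turn [-0.0023  0.0019  0.0037] F [ 0.21  0.47 -0.13] M [-0.037  0.036  0.021]
M about tool y 0.02 F tool [-0.01  0.5   0.15]
```

Emit:
apply_moves --rows '[0,0,0,0,0.06,0,0,0,0,0.03,0,0,0,0,0.03,0,0,0,0,0.03,0,0,0,0,0.03,0,0,0,0,0.03,0,0,0,0,0.03,0,0,0,0,0.03,0,0,0,0,0.03]'

```text
time_s: 20.95
eef_pos: [0.4782, -0.1799, 0.0265]
tcp_rot: [0.598, 3.03, 0.047]
force: [0.4, 0.1, -1.1]
opening: 0.05
```

```bash
python3 g.py .479 -.179 -22.9 .018
```

```text
t 20.95 p [ 0.4782 -0.1799  0.0265] tooly 67.7 q [ 0.3   0.65 -0.04  2.26 -0.04  0.17  1.49] op 0.05 tilt 3.52
turn tool z 0.6 shift now [0.     0.0008 0.0085] shift after turn [0.     0.0008 0.0085] F [ 0.38  0.11 -1.14] M [ 0.004  0.068 -0.02 ]
M about tool y 0.063 F tool [-0.26  0.2   1.17]
```

Emit:
apply_moves --rows '[0,0,-0.015,0,0.03,0,0,-0.025,0,0.03,0,0,-0.025,0,0.03,0,0,-0.025,0,0.03,0,0,-0.02,0,0.03,0,0,0,0,0.03,0,0,0,0,0.03,0,0,0,0,0.03]'

```text
time_s: 21.62
eef_pos: [0.4669, -0.1818, 0.1359]
tcp_rot: [0.602, 3.041, 0.048]
force: [-0.0, -0.2, -5.2]
opening: 0.0498
```

```bash
python3 m.py; python3 g.py .479 -.179 -22.9 .018
```

```text
My [0.132 0.084 0.087 0.07  0.039 0.088] [ 0.083 -4.397] 21.9167 [ 0.4669 -0.1817  0.1356]
t 21.92 p [ 0.4669 -0.1817  0.1356] tooly 67.7 q [ 0.31  0.45 -0.04  2.21 -0.04  0.45  1.49] op 0.0499 tilt 2.9
turn tool z 0.6 shift now [-0.0063  0.0026  0.118 ] shift after turn [-0.0062  0.0027  0.118 ] F [-0.43 -0.09 -3.36] M [-0.043  0.113  0.006]
M about tool y 0.088 F tool [ 0.47 -0.38  3.33]
```

Emit:
apply_moves --rows '[-0.04,0,0,0,0.03,-0.04,0,0,0,0.03,-0.04,0,0,0,0.03,0,0,0,0,0.03,0,0,0,0,0.03,0,0,0,0,0.03]'

```text
time_s: 22.42
eef_pos: [0.5779, -0.2277, 0.134]
tcp_rot: [0.603, 3.052, 0.05]
force: [0.1, 1.0, -4.2]
opening: 0.0499
```

```bash
python3 m.py
```

```text
My [0.096 0.098 0.136 0.101 0.06  0.048] [ 0.09 -4.55] 22.7167 [ 0.5768 -0.2273  0.1349]
```

Emit:
apply_moves --rows '[0.04,0,0,0,0.03,0.04,0,0,0,0.03,0.035,0,0,0,0.03,0,0,0,0,0.03,0,0,0,0,0.03,0,0,0,0,0.03]'

```text
time_s: 23.22
eef_pos: [0.4647, -0.1814, 0.1332]
tcp_rot: [0.602, 3.05, 0.049]
force: [0.1, 0.4, -4.6]
opening: 0.0498
```

```bash
python3 m.py
```

```text
My [0.048 0.011 0.033 0.066 0.097 0.066] [ 0.054 -4.579] 23.5167 [ 0.4663 -0.1819  0.1328]
```

Emit:
apply_moves --rows '[-0.04,0,0,0,0.03,-0.04,0,0,0,0.03,-0.04,0,0,0,0.03,0,0,0,0,0.03,0,0,0,0,0.03,0,0,0,0,0.03]'

```text
time_s: 24.02
eef_pos: [0.5804, -0.2293, 0.133]
tcp_rot: [0.603, 3.054, 0.05]
force: [-0.0, -0.1, -4.7]
opening: 0.0498
```

```bash
python3 m.py
```

```text
My [0.073 0.043 0.109 0.07  0.095 0.077] [ 0.078 -4.785] 24.3167 [ 0.5789 -0.2288  0.1336]
```

Emit:
apply_moves --rows '[0.04,0,0,0,0.03,0.04,0,0,0,0.03,0.03,0,0,0,0.03,0,0,0,0,0.03,0,0,0,0,0.03,0,0,0,0,0.03]'

```text
time_s: 24.82
eef_pos: [0.4717, -0.1849, 0.1323]
tcp_rot: [0.602, 3.053, 0.049]
force: [-0.0, -0.1, -5.0]
opening: 0.0498
```

```bash
python3 m.py; python3 g.py .479 -.18 -22.9 .026
```

```text
My [ 0.109  0.017 -0.     0.09   0.109  0.031] [ 0.059 -4.734] 25.1167 [ 0.4731 -0.1853  0.1318]
t 25.12 p [ 0.4731 -0.1853  0.1318] tooly 67.7 q [ 0.31  0.47 -0.03  2.19 -0.04  0.46  1.5 ] op 0.0497 tilt 2.52
turn tool z 0.6 shift now [-0.0009  0.0033  0.1061] shift after turn [-0.0008  0.0033  0.1061] F [ 0.51  0.27 -4.89] M [-0.049  0.055 -0.021]
M about tool y 0.031 F tool [-0.26  0.26  4.91]
```

The right case shows only 0.03 N m of change, within noise, so the middle case is the rattler. I'll set the right case down.

Emit:
apply_moves --rows '[0,0,0.02,0,0.03,0,0,0.025,0,0.03,0.001,0,0.025,0,0.03,0.001,0,0.015,0,0.03,0.001,0,0.01,0,0.03,0,0,0.004,0,0.03,0,0,0,0,0.03]'

```text
time_s: 25.7
eef_pos: [0.4801, -0.1836, 0.0289]
tcp_rot: [0.602, 3.045, 0.048]
force: [0.0, -0.9, -5.3]
opening: 0.0496
```

```bash
python3 g.py .479 -.18 -22.9 .024
```

```text
t 25.7 p [ 0.4801 -0.1836  0.0289] tooly 67.7 q [ 0.31  0.65 -0.04  2.24 -0.04  0.21  1.49] op 0.0496 tilt 2.8
turn tool z 0.6 shift now [0.0025 0.0028 0.0049] shift after turn [0.0026 0.0028 0.0049] F [ 0.02 -0.85 -5.33] M [-0.017  0.062 -0.057]
M about tool y 0.049 F tool [-0.18 -0.98  5.3 ]
```

Emit:
apply_moves --rows '[0.001,0.001,0.006,0,0.03,0,0,0.006,0,0.03,0,0,0.003,0,0.03,0,0,0,0,0.03]'

```text
time_s: 26.03
eef_pos: [0.4828, -0.1839, 0.0207]
tcp_rot: [0.602, 3.036, 0.045]
force: [0.2, 0.3, -4.9]
opening: 0.0497
```

```bash
python3 g.py .479 -.18 -22.9 .024
```

```text
t 26.03 p [ 0.4828 -0.1839  0.0207] tooly 67.6 q [ 0.3   0.67 -0.04  2.25 -0.04  0.18  1.49] op 0.0497 tilt 3.14
turn tool z 0.5 shift now [ 0.0049  0.0023 -0.0034] shift after turn [ 0.0049  0.0023 -0.0034] F [ 0.17  0.29 -4.88] M [-0.037  0.138 -0.022]
M about tool y 0.113 F tool [0.15 0.15 4.89]
```

Emit:
apply_moves --rows '[0.001,0,0.005,0,0.03,0,0,0.005,0,0.03,0,0,0,0,0.03]'

```text
time_s: 26.28
eef_pos: [0.4854, -0.1849, 0.0166]
tcp_rot: [0.601, 3.025, 0.042]
force: [-0.7, 0.3, -4.9]
opening: 0.0498
```

```bash
python3 g.py .479 -.18 -22.9 .024
python3 - <<'E'
from h import *
from plant import bot
r=bot.read_camera("scene");cv2.imwrite("pics/s7.png",cv2.resize(r["img"][100:280,200:430,::-1],None,fx=3,fy=3))
E
```

```text
t 26.28 p [ 0.4854 -0.1849  0.0166] tooly 67.6 q [ 0.3   0.68 -0.04  2.25 -0.04  0.16  1.49] op 0.0498 tilt 3.61
turn tool z 0.5 shift now [ 0.0074  0.0024 -0.0077] shift after turn [ 0.0074  0.0023 -0.0077] F [-0.67  0.28 -4.94] M [-0.07  0.11  0.02]
M about tool y 0.076 F tool [ 0.97 -0.18  4.89]
```

View pics/s7.png

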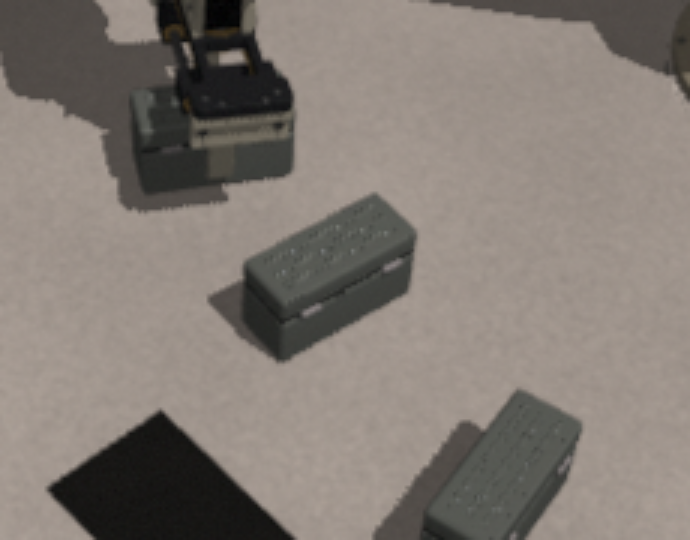

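Emit:
apply_moves --rows '[0,0,0.005,0,0.03,0,0,0.005,0,0.03,0,0,0.003,0,0.03,0,0,0,0,0.03]'

```text
time_s: 26.67
eef_pos: [0.4886, -0.1859, 0.01]
tcp_rot: [0.6, 3.016, 0.039]
force: [0.5, 0.4, -5.1]
opening: 0.0499
```

```bash
python3 g.py .479 -.18 -22.9 .024
```

```text
t 26.67 p [ 0.4886 -0.1859  0.01  ] tooly 67.6 q [ 0.3   0.69 -0.04  2.25 -0.04  0.14  1.49] op 0.0499 tilt 4.09
turn tool z 0.5 shift now [ 0.0103  0.0023 -0.0145] shift after turn [ 0.0103  0.0023 -0.0145] F [ 0.51  0.35 -5.1 ] M [-0.04   0.164 -0.025]
M about tool y 0.136 F tool [-0.03  0.33  5.13]
```

Run:
```python
from h import *
from plant import bot
r=bot.read_camera("scene");a=r["img"][110:180,220:320,::-1];b=cv2.imread("pics/scene0.png")[110:180,220:320]
cv2.imwrite("pics/s8.png",cv2.resize(np.vstack([b,a]),None,fx=4,fy=4,interpolation=2))
```

```text
(no output)
```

View pics/s8.png

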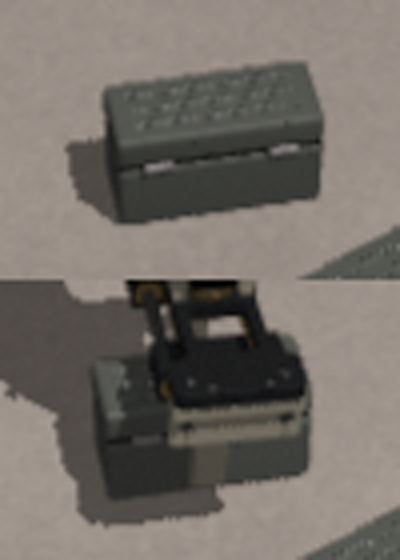

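The bottom edge is within a few mm of the bench line. Releasing.

Emit:
apply_moves --rows '[0,0,0.003,0,0.03,0,0,0,0,0.06,0,0,0,0,0.075,0,0,0,0,0.093,0,0,0,0,0.093,0,0,0,0,0.093,0,0,0,0,0.093]'

```text
time_s: 27.3
eef_pos: [0.4917, -0.1863, 0.0073]
tcp_rot: [0.598, 3.011, 0.039]
force: [-0.1, -0.0, -0.2]
opening: 0.0849
```

```bash
python3 - <<'E'
from h import *
from plant import bot
r=bot.read_camera("scene");a=r["img"][110:180,220:320,::-1]
cv2.imwrite("pics/s9.png",cv2.resize(a,None,fx=4,fy=4,interpolation=2))
E
python3 g.py .5 -.018 1 .024
```

```text
t 27.35 p [ 0.4917 -0.1863  0.0073] tooly 67.6 q [ 0.3   0.7  -0.04  2.25 -0.04  0.13  1.49] op 0.0891 tilt 4.35
turn tool z -23.4 shift now [ 0.0557  0.1592 -0.0142] shift after turn [-0.0118  0.1686 -0.0094] F [ 0.22 -1.03  0.78] M [-0.019  0.05  -0.016]
M about tool y 0.038 F tool [-0.65 -0.84 -0.77]
```

View pics/s9.png

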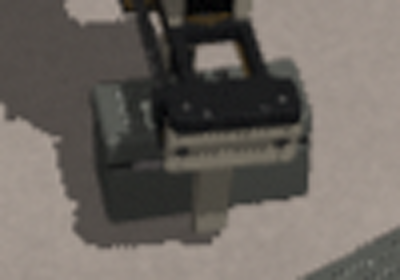

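The right case stands, and the fingers are open around it. Rising.

Emit:
apply_moves --rows '[0,0,-0.02,0,0.093,0,0,-0.03,0,0.093,0,0,-0.035,0,0.093,0,0,-0.035,0,0.093,0,0,-0.02,0,0.093]'

```text
time_s: 27.77
eef_pos: [0.4786, -0.1867, 0.1461]
tcp_rot: [0.6, 3.023, 0.042]
force: [0.9, -0.4, -0.5]
opening: 0.0932
```

```bash
python3 - <<'E'
from h import *
from plant import bot
r=bot.read_camera("top");cv2.imwrite("pics/t10.png",r["img"][:,:,::-1])
for a in cases(r):print(a)
E
python3 g.py .5 -.018 1 .024
```

```text
(((280.88720703125, 269.1650695800781), (60.17985534667969, 25.400781631469727), 88.31531524658203), ((0.4938775300979614, -0.018636886030435562), (0.11785469949245453, 0.0500759519636631), 1.0930505990982056))
(((173.68190002441406, 260.76385498046875), (60.8172492980957, 25.20492935180664), 72.12130737304688), ((0.5110223293304443, 0.19252638518810272), (0.12066583335399628, 0.049221865832805634), 19.330556869506836))
t 27.82 p [ 0.4796 -0.1873  0.1487] tooly 67.6 q [ 0.31  0.43 -0.03  2.18 -0.04  0.46  1.49] op 0.093 tilt 3.93
turn tool z -23.4 shift now [0.053  0.1594 0.1281] shift after turn [-0.0159  0.164   0.1322] F [ 1.43 -0.28  2.8 ] M [-0.086  0.013  0.008]
M about tool y -0.02 F tool [-1.58  0.39 -2.7 ]
```

View pics/t10.png

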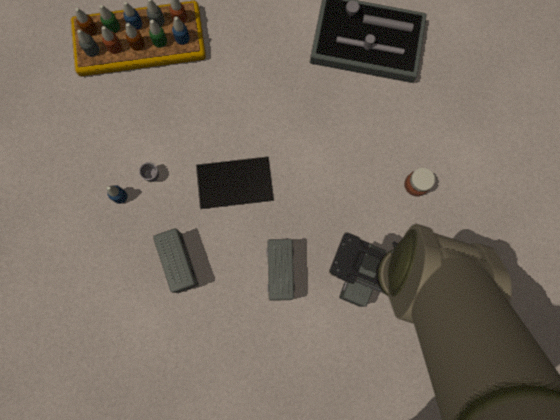

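The top view shows the left case at (175,261) and the middle at (281,269), both standing within 7 mm of where they started. The right case is half hidden by the arm. I'm going to the middle case.

Emit:
apply_moves --rows '[0.008,0.026,0,-3.9,0.093,0.006,0.027,0,-3.9,0.093,0.004,0.027,0,-3.9,0.093,0.002,0.027,0,-3.9,0.093,0,0.027,0,-3.9,0.093,-0.002,0.027,0,-3.9,0.093,0,0,0,0,0.093,0,0,0,0,0.093]'

```text
time_s: 28.48
eef_pos: [0.4994, -0.0206, 0.1546]
tcp_rot: [-0.047, 3.065, 0.015]
force: [0.9, -0.6, -0.1]
opening: 0.0926
```

```bash
python3 g.py .495 -.0185 1 .018;python3 - <<'E'
from h import *
from plant import bot
r=bot.read_camera("top");cv2.imwrite("pics/t11.png",r["img"][:,:,::-1])
r=bot.read_camera("wrist");cv2.imwrite("pics/w11.png",r["img"][:,:,::-1])
E
```

```text
t 28.48 p [ 0.4994 -0.0206  0.1546] tooly 91.8 q [ 0.    0.41 -0.1   2.22  0.08  0.44  1.45] op 0.0926 tilt 4.4
turn tool z 0.8 shift now [0.0147 0.001  0.1359] shift after turn [0.0148 0.0009 0.1359] F [ 0.92 -0.58 -0.1 ] M [-0.032  0.082  0.021]
M about tool y 0.083 F tool [-0.89 -0.61  0.16]
```

View pics/w11.png

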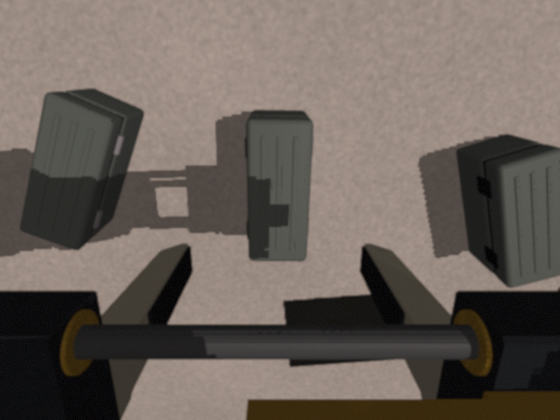

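View pics/t11.png

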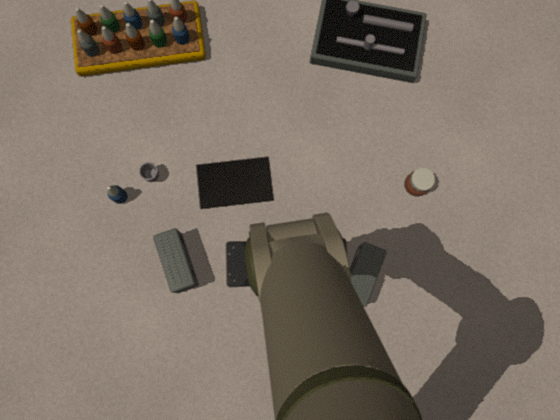

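The middle case's lid spans columns 248 to 311, between the fingers. The right case also stands upright at (365,272) in the top view. Descending.

Emit:
apply_moves --rows '[0.003,-0.001,0.03,0.4,0.093,0.003,-0.001,0.03,0,0.093,0.003,-0.001,0.03,0,0.093,0.003,-0.001,0.025,0,0.093,0.002,-0.001,0.012,0,0.093,0,0,0,0,0.093]'

```text
time_s: 29.08
eef_pos: [0.4966, -0.0346, 0.0243]
tcp_rot: [-0.007, 3.065, 0.009]
force: [0.0, -0.8, -0.2]
opening: 0.0928
```

```bash
python3 g.py .496 -.0185 1 .018
```

```text
t 29.08 p [ 0.4966 -0.0346  0.0243] tooly 90.3 q [ 0.    0.65 -0.06  2.31  0.34  0.11  1.2 ] op 0.0928 tilt 4.42
turn tool z -0.7 shift now [0.0011 0.016  0.0064] shift after turn [0.0008 0.016  0.0064] F [ 0.03 -0.75 -0.23] M [ 0.038  0.092 -0.087]
M about tool y 0.092 F tool [-0.01 -0.75  0.22]
```

The wrist joint is at its lower limit, so I'll ease forward and re-centre in y.

Emit:
apply_moves --rows '[-0.006,0.008,-0.006,0,0.093,0,0.006,0,0,0.093,0,0,0,0,0.093]'

```text
time_s: 29.33
eef_pos: [0.5017, -0.0238, 0.0304]
tcp_rot: [0.005, 3.066, 0.009]
force: [-1.1, 0.0, -0.1]
opening: 0.093
```

```bash
python3 g.py .496 -.0185 1 .018
```

```text
t 29.33 p [ 0.5017 -0.0238  0.0304] tooly 89.8 q [-0.02  0.64 -0.07  2.3   0.31  0.13  1.19] op 0.093 tilt 4.35
turn tool z -1.2 shift now [0.0066 0.0052 0.0119] shift after turn [0.0065 0.0053 0.0119] F [-1.05  0.01 -0.13] M [0.047 0.06  0.018]
M about tool y 0.06 F tool [1.06 0.   0.05]
```

Emit:
apply_moves --rows '[0,0.004,0,-0.6,0.093,0,0,0,0,0.06,0,0,0,0,0.03,0,0,0,0,0.03,0,0,0,0,0.03,0,0,0,0,0.03,0,0,0,0,0.03,0,0,0,0,0.03,0,0,0,0,0.03,0,0,0,0,0.03]'

```text
time_s: 30.17
eef_pos: [0.503, -0.0204, 0.033]
tcp_rot: [-0.01, 3.059, 0.009]
force: [-0.4, 0.8, 1.1]
opening: 0.0501
```

```bash
python3 g.py .69 .08 0 .14
```

```text
t 30.17 p [ 0.503  -0.0204  0.033 ] tooly 90.4 q [-0.03  0.63 -0.07  2.3   0.32  0.13  1.19] op 0.0501 tilt 4.72
turn tool z 0.4 shift now [-0.1958  0.0996 -0.0907] shift after turn [-0.1951  0.101  -0.0908] F [-0.42  0.82  1.06] M [-0.01   0.104 -0.017]
M about tool y 0.104 F tool [ 0.32  0.83 -1.09]
```

Emit:
apply_moves --rows '[0,0,-0.015,0,0.03,0,0,-0.025,0,0.03,0,0,-0.025,0,0.03,0,0,-0.025,0,0.03,0,0,-0.02,0,0.03,0,0,0,0,0.03]'

```text
time_s: 30.67
eef_pos: [0.4899, -0.0215, 0.143]
tcp_rot: [-0.011, 3.071, 0.006]
force: [0.0, -0.7, -5.7]
opening: 0.0499
```

```bash
python3 g.py .69 .08 0 .15;python3 - <<'E'
from h import *
from plant import bot
r=bot.read_camera("scene");cv2.imwrite("pics/s12.png",r["img"][:,:,::-1])
E
```

```text
t 30.67 p [ 0.4899 -0.0215  0.143 ] tooly 90.4 q [ 0.1   0.42 -0.23  2.24  0.23  0.43  1.26] op 0.0499 tilt 4.03
turn tool z 0.4 shift now [-0.2008  0.1     0.0074] shift after turn [-0.2     0.1015  0.0074] F [ 0.   -0.66 -5.73] M [-0.027 -0.009 -0.007]
M about tool y -0.009 F tool [ 0.4  -0.68  5.71]
```

View pics/s12.png

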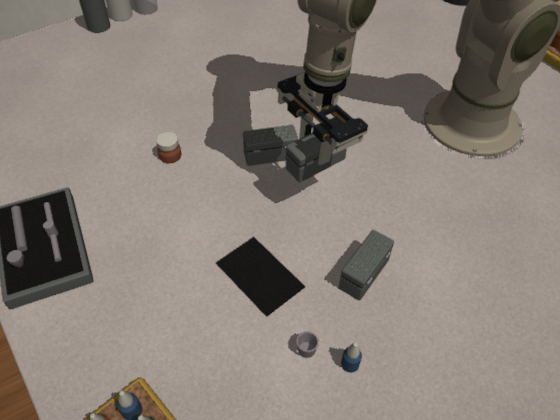

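The middle case is held level above its place. The left and right cases stand, and the bystanders are undisturbed. I'm moving to the mat.

Emit:
apply_moves --rows '[-0.012,0.006,0,0,0.03,-0.02,0.01,0,0,0.03,-0.022,0.011,0,0,0.03,-0.022,0.011,0,0,0.03,-0.022,0.011,0,0,0.03,-0.022,0.011,0,0,0.03,-0.022,0.011,0,0,0.03,-0.022,0.011,0,0,0.03,-0.018,0.01,0,0,0.03,-0.01,0.004,0,0,0.03]'

```text
time_s: 31.55
eef_pos: [0.6769, 0.0742, 0.1312]
tcp_rot: [-0.004, 3.1, -0.007]
force: [0.4, 3.0, -5.0]
opening: 0.05
```

```bash
python3 g.py .694 .08 0 .15
```

```text
t 31.55 p [0.6769 0.0742 0.1312] tooly 90.1 q [-0.07  0.63 -0.21  1.8   0.21  0.69  1.18] op 0.05 tilt 2.38
turn tool z 0.1 shift now [-0.0178  0.0057 -0.0181] shift after turn [-0.0178  0.0058 -0.0181] F [ 0.45  3.02 -5.05] M [ 0.792 -0.159 -0.053]
M about tool y -0.161 F tool [-0.25  3.04  5.05]
```

Emit:
apply_moves --rows '[-0.008,0.002,-0.008,0,0.03,-0.007,0.001,-0.008,0,0.03,-0.002,0,-0.003,0,0.03,0,0,0,0,0.03,0,0,0,0,0.03,0,0,0,0,0.03,0,0,0,0,0.03]'

```text
time_s: 32.13
eef_pos: [0.6904, 0.0774, 0.1382]
tcp_rot: [-0.007, 3.115, -0.014]
force: [-0.1, -0.2, -3.6]
opening: 0.0498
```

```bash
python3 g.py .694 .08 0 .15;python3 m.py;python3 g.py .694 .08 0 .15
python3 - <<'E'
from h import *
from plant import bot
for n in("scene","top"):
    r=bot.read_camera(n);cv2.imwrite(f"pics/{n}13.png",r["img"][:,:,::-1])
    if n=="top":
        for a in cases(r):print(a)
E
```

```text
t 32.13 p [0.6904 0.0774 0.1382] tooly 90.2 q [-0.07  0.65 -0.21  1.75  0.21  0.74  1.19] op 0.0498 tilt 1.6
turn tool z 0.2 shift now [-0.0039  0.0025 -0.0117] shift after turn [-0.0039  0.0025 -0.0117] F [-0.09 -0.25 -3.55] M [ 0.093  0.052 -0.05 ]
M about tool y 0.052 F tool [ 0.18 -0.21  3.55]
My [0.118 0.063 0.035 0.085 0.071 0.079] [ 0.075 -4.078] 32.4333 [0.6912 0.0778 0.1389]
t 32.43 p [0.6912 0.0778 0.1389] tooly 90.3 q [-0.07  0.64 -0.21  1.75  0.21  0.74  1.19] op 0.0499 tilt 1.66
turn tool z 0.3 shift now [-0.0031  0.0021 -0.0111] shift after turn [-0.0031  0.0021 -0.0111] F [ 0.95  0.02 -3.58] M [0.03  0.079 0.026]
M about tool y 0.079 F tool [-0.85  0.05  3.61]
```

View pics/scene13.png

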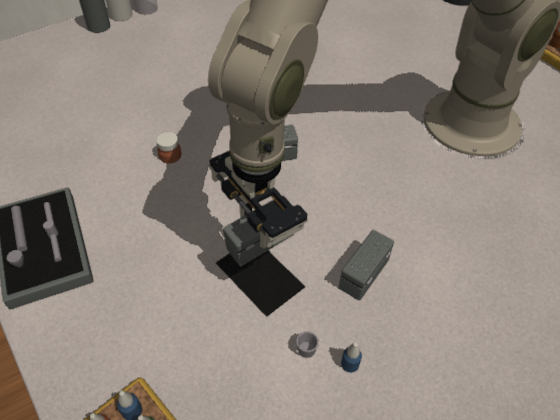

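View pics/top13.png

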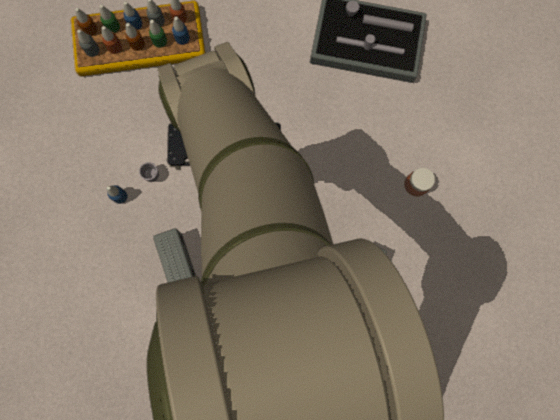

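The middle case is level above the mat at about (255,240) in the scene view. The left case and the visible part of the right case are standing. I'll hold briefly, then hand in.

Emit:
apply_moves --rows '[-0.003,0.001,-0.008,0,0.03,0,0,-0.004,0,0.03,0,0,0,0,0.03,0,0,0,0,0.03,0,0,0,0,0.03,0,0,0,0,0.03]'

```text
time_s: 33.03
eef_pos: [0.6946, 0.0793, 0.1532]
tcp_rot: [-0.007, 3.112, -0.012]
force: [0.3, -0.4, -5.1]
opening: 0.0499
```

```bash
python3 g.py .694 .08 0 .15
python3 - <<'E'
from plant import bot
import numpy as np
p=bot.get_state()["eef_pos"];bot.read_camera("scene");s=bot.get_state();print(np.abs(s["qvel"]).max(),(s["eef_pos"]-p)/.05,s["opening"],s["force"])
print(bot.finish_job())
E
```

```text
t 33.03 p [0.6946 0.0793 0.1532] tooly 90.3 q [-0.07  0.63 -0.21  1.73  0.2   0.77  1.19] op 0.0499 tilt 1.73
turn tool z 0.3 shift now [0.0007 0.0007 0.0031] shift after turn [0.0007 0.0007 0.0031] F [ 0.28 -0.36 -5.11] M [0.017 0.061 0.011]
M about tool y 0.061 F tool [-0.13 -0.32  5.12]
0.003199866404985148 [-0.00013349 -0.00029904 -0.0005984 ] 0.04970567520056061 [ 0.55354984  0.60993909 -4.28108229]
the job is handed in; nothing more can be done
None
```

I lifted and shook all three cases from left to right and set each one back. The middle case is the one that rattled, and I handed the job in at about 33 s with it held over the mat.

**Which one rattled:** the moment on the tool about each case's y axis, averaged at the two ends of the swing:

| Case | Front end (N m) | Rear end (N m) | Result |
|---|---|---|---|
| Left | -0.02 | -0.01 to -0.03 | no change |
| Middle | +0.10, +0.10 | -0.03, -0.01 | loose part |
| Right | +0.09, +0.08 | +0.05, +0.06 | within noise |

**Last checks:**
- **Held case:** the tool was at (0.695, 0.079, 0.153) m, so the case centre is about 15 cm up and an estimated 10 mm from the mat's centre. The jaws are 50 mm apart, carrying 4 to 5 N, with joint speeds near zero and the tool tilted 1.7°.
- **Other two cases:** both stood upright in the camera views. The left is about 6 mm from its start and the right roughly 10 mm. The arm hid part of the right case in the last pictures, so I judged it from earlier ones.
- **Bystanders:** the bottle, jar and cup looked unmoved.

**What was not clean:**
- The left and right cases still showed their full weight on the tool at heights where they should have touched the bench. I released them there, a few mm up at most, and they stayed standing.
- On the last pick-up a wrist joint reached its lower limit, so I gripped that case higher than planned, about 49 mm up and 9 mm off its middle.

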